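# Slide the malachite slab over the shelf edge

### The arm

A 6-joint arm with a two-finger parallel gripper is mounted at the origin on the work surface. World frame = base frame: x ahead of the robot, y to its left, z up, the work surface at z = 0. Lengths are in m, angles in rad, forces in N, time in s.
With the tool pointing down it reaches from about 0.275 to 0.975 m from the base axis. Payload 8.4 kg.
Tool frame: the origin (TCP) lies at the very end of the fingers, on their centre line; the grasp point (between the pads) lies 19 mm behind it (env.tcp_to_grasp is the distance from the TCP to the grasp point, in m); z points along the fingers, y is the direction in which the jaws open and shut (so a half turn about z gives the same grasp; the last joint's range is limited). The gripper opens to 92 mm and grips with 3 to 60 N. Pads are 20 mm wide; open, the fingers measure 128 mm over their backs; the gripper's body (75 mm by 189 mm) begins 69 mm behind the grasp point.
Start: joints at [-0.002, 0.353, 1.633, -0, 1.155, -0.002], TCP at [0.625, -0, 0.215] pointing down, gripper open.
Joint ranges: [-2.63, 2.63], [-0.92, 2.1], [0.06, 2.66], [-1.3, 4.44], [0, 2.69], [-3.02, 3.02]. Speed limits (rad/s): [2.22, 2.22, 2.79, 3.14, 3.14, 3.14].

### API

Orientations are given as a unit quaternion [w, x, y, z].
In Python, from station import env gives the robot as it stands.
- The arm moves only by the tool play_rows, never from a script. Its argument "motion" is a list that holds one entry, the list of rows, each a list of 5 numbers: the shift along the world's x, y, z normalised to -1 to 1, where 1 is 40 cm, then the turn about the world's z normalised to -1 to 1, where 1 is 90 degrees, then the finger opening in mm, from 0 to 91.9. A call has 1 to 12 rows; each row is the pose to reach, as a shift and turn from the pose commanded when the call began; what a row does not reach only later rows make up. A row lasts 1/10 s, in which the tool goes at most 50 mm and 8.59 degrees, less where a joint would pass 70% of its speed; a pose out of reach is approached as far as the arm can. A call with a number of a shift or a turn outside -1 to 1 is refused whole. A call with a gripper value outside its range is refused whole. The fingers move at their own pace and stop on an object; "squeeze" is the grip in N (left out, the last holds). Time passes only in rows, so rows that repeat a pose let the fingers close. It gives the time, the measured TCP pose, the force and the opening at its end, in the units of the state.
- env.sense(): the state, without advancing time (a new reading comes with each control period).
- env.grab_frame(name): name is "scene" or "side" or "wrist"; returns the picture (420x560x3 uint8, blue, green, red); there is no depth.
- env.camera_model(name): a dict with "fov_y" (degrees; the focal length in pixels is half the picture's height over the tangent of half this angle, whatever the lens; pixels are square), "cx", "cy" (the principal point, pixels), "eye" and "rotation" of the camera in the world; the wrist camera has in their place "T_tool_cam" (4x4, takes a point from camera to tool coordinates, whose origin is the TCP and whose axes are the flange's). Camera axes: x right, y up, looking along -z (the intrinsics and any distortion apply to the point x, -y, -z); pixel columns grow to the right and rows downward; lengths in m; the calibration is good to about 2 mm. The wrist camera is an equidistant fisheye: a pixel r from the principal point sees the ray r / f radians off the axis. A picture is of the moment at which its call begins: read the wrist's pose just before it. camera_model takes no time and is no camera call.
- env.hand_in(): hands the job in, once; it reports no verdict.
The state is a dict: "time": time; "q": joint angles; "joint_velocities": joint speeds; "joint_torque": joint torques, N m; "tool_pos": TCP position; "tcp_rot": TCP orientation; "ft_force": force on the tool from outside, world axes, zero at the start; "ft_torque": the same for the moment, N m; "grip_width": finger opening in m.
Only numpy, scipy, OpenCV 4.12 (cv2) and the standard library are available. Lean on these libraries where they do the work, as an engineer would, in place of code of your own. Each camera call takes 0.05 s, during which the arm holds its last target. There are 200 camera calls.

### The job

The malachite slab lies too flat on the corner shelf for anyone to get a finger under it. Push the chrome loupe aside along the shelf, out of the slab's way, so that it ends up standing beside the slab, then slide the slab forward until 30 mm of it overhangs the shelf's straight front edge, square to that edge. Only push: lift nothing, do not let the slab touch the loupe, and leave the glass-doored cabinet, the acrylic riser with its three stones and the crystal as they are.

Things in the scene. Friction and masses are not known exactly. Their poses are not given: they have to be found in the camera images.
- front_edge (a point): middle of the straight front edge of the corner shelf, on the top face of its fixed 18 mm thick walnut deck, 120 mm above the work surface. x points inward over the deck to the shelf's rear corner (530 mm in), y along the edge to the left (edge: y = -318 to +318 mm), z up. The wall sides run at 45 degrees to the corner from x = 106, y = +-424 mm, with a rail 45 mm high
- slab_center (a point): centre (half-way up) of the loose malachite slab, a green banded stone plate lying flat on the deck, 90 mm (its x) by 120 mm (its y) by 8 mm thick, about 0.34 kg. Its axes lie roughly along those of front_edge at the start, turned by up to 0.25 rad
- slab_front (a point): middle of the slab's front side (its -x side, 120 mm long, the one nearest the shelf's front edge), half-way up; 45 mm from slab_center; axes as slab_center
- loupe_center (a point): centre (half-way up) of the chrome-plated stand loupe, a loose upright cylinder 42 mm in diameter and 40 mm high, about 0.13 kg, standing on the deck between the slab and the front edge; z is its axis
- riser: clear, pale-looking acrylic bridge riser, loose, 56 mm (x) by 170 mm (y) by 50 mm high, standing on the deck near the right-hand wall side; origin at the centre of its underside
- tear0: apache tear, loose rounded black stone about 25 mm across and 17 mm high, lying on the riser near its right-hand (-y) end; origin at the centre of its underside
- tear1: apache tear, loose rounded black stone about 22 mm across and 15 mm high, lying on the middle of the riser; origin at the centre of its underside
- tear2: apache tear, loose rounded black stone about 28 mm across and 19 mm high, lying on the riser near its left-hand (+y) end; origin at the centre of its underside
- crystal: loose rock-crystal point, six-sided, 38 mm across and 92 mm high, standing on the deck near the right-hand end of the front edge; origin at the centre of its underside
- cabinet: fixed mini cabinet of walnut and glass, 120 mm deep (x) by 200 mm wide (y) by 220 mm high, standing on the deck at the left-hand wall side, its front (-x) with a glass door facing diagonally over the deck; a brass knob stands 17 mm out of the door; origin at the centre of its underside
- cabinet_door (a joint): swing angle of the cabinet's glass door in rad: 0 is shut, grows as it opens
Things that resemble listed ones, but are neither listed nor needed, are in the scene too. There is more than one size of the part that bears loupe_center; the job needs the smaller.

How it is judged:
By the outcome, as a careful person would: the job done as asked, in the order asked, and still so for the second after the job is handed in, with the robot touching nothing.
It also fails if it takes over 58 s, if anything falls off the work surface, if the arm or the gripper's body presses on something with over 40 N, if the wrist force passes 120 N, or if a joint passes its speed limit or range.

## Working session

There is one attempt and no reset: what is moved stays moved. The work goes in short steps, Python scripts to look and compute and a tool call to move; the robot and the scene stay as the last step left them, time stands still between calls to the robot, and variables do not carry over. Pictures are saved under pics/ and viewed, about 8 in all and at most 12, crops included, and the job is handed in when it is done.

Besides the shell and the picture viewer there is one more tool, called after "Call:" as a command line: name --argument value ..., lists and objects as JSON in quotes. play_rows: Moves the arm, as the interface text tells. Its arguments: {"type":"object","properties":{"motion":{"type":"array"},"squeeze":{"type":"number"}},"required":["motion"]}

```bash
mkdir -p pics; ls
cat > h.py <<'E'
import numpy as np, cv2
from station import env
def cam(n): 
    m=env.camera_model(n); m['f']=210/np.tan(np.radians(m['fov_y'])/2); return m
E
python3 - <<'E'
from h import *
np.set_printoptions(precision=4,suppress=True)
s=env.sense(); print(s)
for n in ['scene','side','wrist']:
    print(n,env.camera_model(n)); cv2.imwrite(f'pics/{n}0.png',env.grab_frame(n))
a=cv2.imread('pics/scene0.png')
E
```

```text
pics
{'time': 0.0, 'q': array([-0.0024,  0.3537,  1.6341,  0.    ,  1.1552, -0.0024]), 'joint_velocities': array([-0.0002, -0.0007,  0.0016,  0.0005,  0.0002, -0.0005]), 'joint_torque': array([ -0.0024, -59.3847, -33.4216,   0.0694,   0.0234,  -0.0001]), 'tool_pos': array([0.6245, 0.    , 0.2139]), 'tcp_rot': array([-0.0005,  0.7071,  0.7071, -0.0005]), 'ft_force': array([-0.2204, -0.5125,  0.7511]), 'ft_torque': array([-0.0205,  0.0066,  0.0423]), 'grip_width': 0.0919693471390263}
scene {'fov_y': 42.75002525144222, 'cx': 285.2035092119856, 'cy': 212.1868963153732, 'eye': array([1.2098, 0.3984, 0.804 ]), 'rotation': array([0.443 , 0.2163, 0.3625, 0.7909])}
side {'fov_y': 51.13304084952719, 'cx': 276.78018083361616, 'cy': 212.83070417421308, 'eye': array([ 0.4422, -0.8264,  0.5916]), 'rotation': array([ 0.8554,  0.5168, -0.0241, -0.0249])}
wrist {'fov_y': 65.70646984690485, 'cx': 283.9926782850142, 'cy': 214.83321002642253, 'T_tool_cam': array([[ 0.0013,  0.9704,  0.2414,  0.0671],
       [ 1.    , -0.0012, -0.0007, -0.0005],
       [-0.0004,  0.2414, -0.9704, -0.1708],
       [ 0.    ,  0.    ,  0.    ,  1.    ]])}
```

View pics/scene0.png

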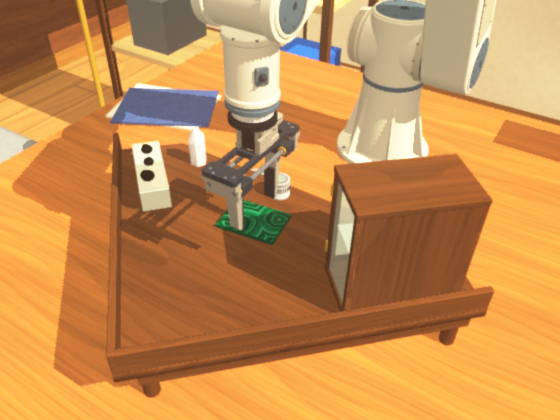

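View pics/wrist0.png

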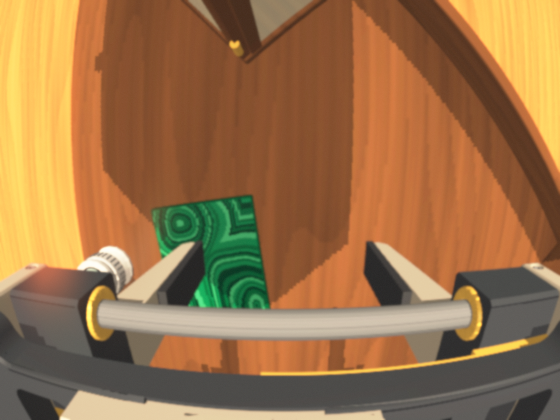

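View pics/side0.png

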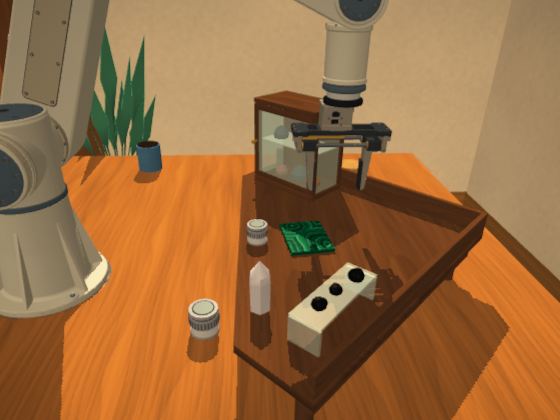

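Side view: the slab is at about (306,237). Two loupes could be taken for the one I want: (257,232), which stands on the deck between slab and front edge, and (204,318), which looks bigger and stands off the shelf. The crystal is at (260,288) and the riser at (333,305). I'll check the loupe choice in a close crop and do the geometry.

```bash
cat >> h.py <<'E'
from scipy.spatial.transform import Rotation as R
def rot(q): return R.from_quat(np.asarray(q)[[1,2,3,0]]).as_matrix()
def ray(n,uv,s=None):
    m=cam(n); u,v=uv; x=u-m['cx']; y=v-m['cy']
    if n=='wrist':
        r=np.hypot(x,y); th=r/m['f']; d=np.array([np.sin(th)*x/r,-np.sin(th)*y/r,-np.cos(th)])
        T=m['T_tool_cam']; Rt=rot(s['tcp_rot']); return np.array(s['tool_pos'])+Rt@T[:3,3], Rt@T[:3,:3]@d
    d=np.array([x,-y,-m['f']]); return np.array(m['eye']), rot(m['rotation'])@d
def onz(n,uv,z,s=None):
    e,d=ray(n,uv,s); return (e+d*(z-e[2])/d[2])[:3]
def proj(n,p,s=None):
    m=cam(n)
    if n=='wrist':
        T=m['T_tool_cam']; Rt=rot(s['tcp_rot']); e=np.array(s['tool_pos'])+Rt@T[:3,3]; Rc=Rt@T[:3,:3]
        c=Rc.T@(np.asarray(p)-e); r=np.hypot(c[0],c[1]); th=np.arctan2(r,-c[2])*m['f']; return m['cx']+th*c[0]/r, m['cy']-th*c[1]/r
    c=rot(m['rotation']).T@(np.asarray(p)-m['eye']); return m['cx']-m['f']*c[0]/c[2], m['cy']+m['f']*c[1]/c[2]
E
python3 - <<'E'
from h import *
np.set_printoptions(precision=4,suppress=True)
s=env.sense()
for uv in [(237,350),(241,240),(243,195)]: print('edge',onz('side',uv,.12))
for uv in [(281,224),(324,222),(334,251),(292,254)]: print('slab',onz('side',uv,.128))
for uv in [(257,226)]: print('loupe top',onz('side',uv,.16))
for uv in [(204,307)]: print('big top',onz('side',uv,.16),onz('side',uv,.05))
for uv in [(487,210)]: print('corner',onz('side',uv,.165))
for uv in [(113,352)]: print('corner',onz('scene',uv,.165))
for uv in [(153,210),(252,195),(270,309)]: print('slab w',onz('wrist',uv,.128,s))
a=cv2.imread('pics/side0.png')[145:365,175:395]
b=cv2.imread('pics/scene0.png')[110:310,110:350]
a=cv2.resize(a,(600,600),interpolation=cv2.INTER_CUBIC)
cv2.imwrite('pics/a1.png',a)
E
```

```text
edge [ 0.4238 -0.3541  0.12  ]
edge [ 0.4283 -0.0479  0.12  ]
edge [0.4323 0.1685 0.12  ]
slab [0.5147 0.0021 0.128 ]
slab [0.6097 0.0073 0.128 ]
slab [ 0.6102 -0.1102  0.128 ]
slab [ 0.5269 -0.1173  0.128 ]
loupe top [ 0.4611 -0.0614  0.16  ]
big top [ 0.3751 -0.3046  0.16  ] [ 0.358  -0.1717  0.05  ]
corner [ 0.9569 -0.0201  0.165 ]
corner [ 0.9416 -0.028   0.165 ]
slab w [0.5118 0.0073 0.128 ]
slab w [0.5984 0.0197 0.128 ]
slab w [ 0.6116 -0.0846  0.128 ]
```

View pics/a1.png

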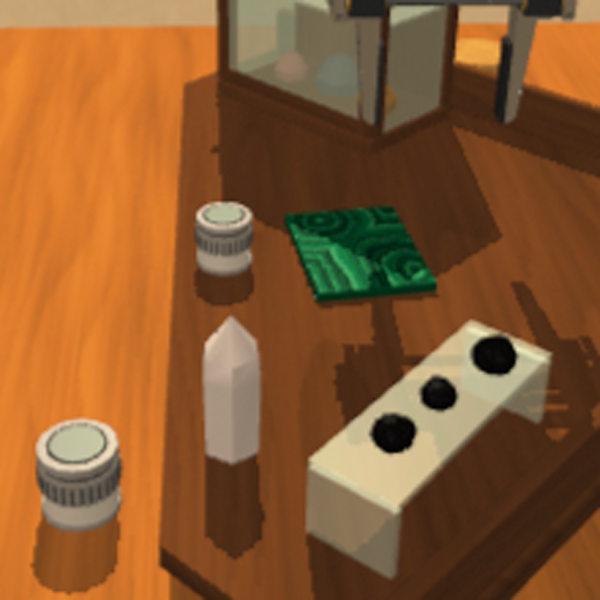

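The crop confirms it: the smaller loupe is on the deck at crop (224,238), in front of the slab. The larger one at crop (80,475) stands off the shelf on the work surface. Next I'll fit the front edge, slab, loupe and cabinet numerically.

```bash
cat >> h.py <<'E'
def slab(n,img,s=None,z=.128):
    hsv=cv2.cvtColor(img,cv2.COLOR_BGR2HSV); m=cv2.inRange(hsv,(60,90,25),(95,255,255))
    m=cv2.morphologyEx(m,cv2.MORPH_CLOSE,np.ones((5,5)))
    k,l,st,_=cv2.connectedComponentsWithStats(m); i=1+np.argmax(st[1:,4]); 
    c=max(cv2.findContours((l==i).astype(np.uint8),0,1)[0],key=cv2.contourArea)[:,0]
    P=np.array([onz(n,p,z,s)[:2] for p in c]); return P,cv2.minAreaRect((P*1000).astype(np.float32))
def edgefit(n,img,pts,s=None,z=.12,w=12,axis=1):
    # pts: two pixels on the edge; finds max gradient along columns per row
    g=cv2.GaussianBlur(img,(3,3),0).astype(float)[:,:,1]; (u0,v0),(u1,v1)=pts; out=[]
    for v in range(v0,v1):
        u=int(round(u0+(u1-u0)*(v-v0)/(v1-v0))); d=np.gradient(g[v,u-w:u+w+1]); j=np.argmax(-d)
        out.append((u-w+j,v))
    P=np.array([onz(n,p,z,s)[:2] for p in out]); 
    for _ in range(5):
        vx,vy,x0,y0=cv2.fitLine(P.astype(np.float32),cv2.DIST_L1,0,1e-4,1e-4).ravel(); r=(P-[x0,y0])@[-vy,vx]; P=P[abs(r)<max(.003,2*np.median(abs(r)))]
    return x0-vx/vy*y0, vx/vy, len(P), P[:,1].min(),P[:,1].max()
E
python3 - <<'E'
from h import *
np.set_printoptions(precision=4,suppress=True)
s=env.sense()
a=cv2.imread('pics/side0.png');w=cv2.imread('pics/wrist0.png')
print('side edge x at y=0, slope',edgefit('side',a,((242,180),(235,343))))
print('wrist',edgefit('wrist',w,((75,90),(95,240)),s,w=18))
print(w[150,60:110,1]); print(a[250,225:256,1])
P,r=slab('side',a); print('slab side',r, P.min(0),P.max(0))
for t,uv in [('crystal base',(260,311)),('cab corner',(314,198)),('riser',(289,341)),('edge R end',(234.4,347.8))]: print(t,onz('side',uv,.12))
print('cab corner w',onz('wrist',(248,62),.12,s)); print('knob',[onz('wrist',(237,47),z,s) for z in (.12,.2,.23)])
# loupe base bottom/top in side, wrist
print('loupe top',onz('side',(175+225/2.727,145+214/2.727),.16), onz('scene',(282,180),.16))
E
```

```text
side edge x at y=0, slope (np.float32(0.42387328), np.float32(0.018944101), 163, np.float64(-0.33780179500021845), np.float64(0.2625811313236077))
wrist (np.float32(0.42186302), np.float32(0.022554124), 150, np.float64(-0.023808180956529493), np.float64(0.12153393930791205))
[197 198 199 196 197 198 200 204 207 206 200 176 145 130 127 125 124 121
 119 115 113 114 115 118 117 114 111 111 114 116 120 122 122 123 122 121
 121 120 120 120 121 113  98  88  85  85  82  79  78  79]
[110 111 111 111 117 119 119 116 118 118 119 122 122  92  75  73  73  70
  68  67  69  64  49  44  44  42  45  45  46  47  46]
slab side ((-344.0626220703125, 2286.9208984375), (326.6642150878906, 3785.603271484375), 14.297109603881836) [-0.9654  0.4504] [0.1173 4.0819]
crystal base [ 0.4599 -0.2707  0.12  ]
cab corner [0.6078 0.145  0.12  ]
riser [ 0.5007 -0.34    0.12  ]
edge R end [ 0.42   -0.3496  0.12  ]
cab corner w [0.5949 0.1285 0.12  ]
knob [array([0.5857, 0.142 , 0.12  ]), array([0.5974, 0.1194, 0.2   ]), array([0.6017, 0.1109, 0.23  ])]
loupe top [ 0.4624 -0.051   0.16  ] [ 0.4634 -0.0406  0.16  ]
```

Call:
play_rows --motion '[[[-0.1,-0.07,0.0375,0,22],[-0.2,-0.14,0.0375,0,22],[-0.3,-0.21,0.0375,0,22],[-0.4075,-0.275,0.0375,0,22],[-0.4075,-0.275,0.0375,0,22],[-0.4075,-0.275,0.0375,0,22],[-0.4075,-0.275,0.0375,0,22],[-0.4075,-0.275,0.0375,0,22]]]' --squeeze 10

```text
time: 0.95
tool_pos: [0.4631, -0.1095, 0.2296]
tcp_rot: [0.0, 0.707, 0.707, 0.0]
ft_force: [-0.5, -0.3, 0.4]
grip_width: 0.0301
```

Run:
```python
from h import *
np.set_printoptions(precision=4,suppress=True)
s=env.sense(); print(s['tool_pos'],s['tcp_rot'],s['grip_width'],s['time'])
w=env.grab_frame('wrist'); cv2.imwrite('pics/wrist1.png',w)
a=env.grab_frame('side'); cv2.imwrite('pics/side1.png',a)
c=env.grab_frame('scene'); cv2.imwrite('pics/scene1.png',c)
a[:200]=0; 
for n,i in (('side',a),('wrist',w)):
    P,r=slab(n,i,s); print(n,r)
A=cv2.resize(a[190:330,190:400],(600,400),interpolation=cv2.INTER_CUBIC); C=cv2.resize(c[110:310,110:350],(480,400))
cv2.imwrite('pics/m1.png',np.hstack([cv2.resize(w,(480,360)),cv2.resize(c[130:280,130:330],(320,240)).__class__(0) if 0 else cv2.copyMakeBorder(cv2.resize(c[130:280,130:330],(320,240)),0,120,0,0,0)]))
```

```text
[ 0.4631 -0.1095  0.2296] [0.0001 0.7068 0.7074 0.0001] 0.030052105941903186 0.95
side ((561.6791381835938, -53.011741638183594), (89.66655731201172, 124.97784423828125), 7.330709457397461)
wrist ((560.0751953125, -45.38421630859375), (89.06449127197266, 118.35478210449219), 7.348779201507568)
```

View pics/m1.png

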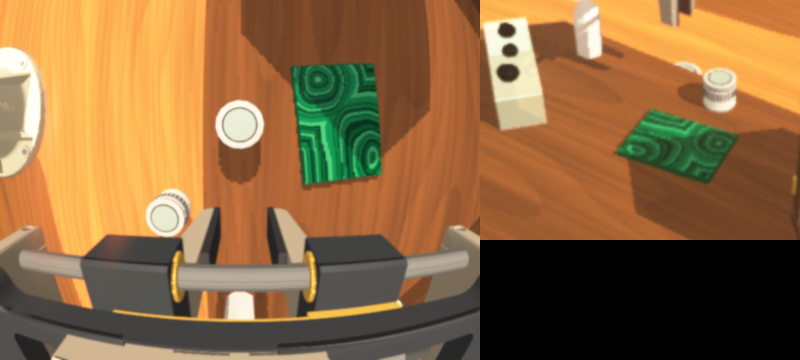

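The wrist view shows the loupe top at image (280,145) and the fingers just on its -y side. The slab is at (0.560,-0.046), turned 0.128 rad. I'll work out the loupe's position.

Run:
```python
from h import *
s=env.sense(); print(s['grip_width'])
w=cv2.imread('pics/wrist1.png')
print(onz('wrist',(280,144.7),.16,s), onz('scene',(130+240/1.6,130+(76-0)/1.6),.16))
print(edgefit('wrist',w,((238,20),(240,180)),s,w=12))
```

```text
0.02194367416795108
[ 0.45910492 -0.04913762  0.16      ] [ 0.45835604 -0.04833881  0.16      ]
(np.float32(0.42156348), np.float32(0.017063083), 160, np.float64(-0.07989156862771049), np.float64(0.0626311234861452))
```

Call:
play_rows --motion '[[[-0.01,0,-0.08,0,22],[-0.01,0,-0.16,0,22],[-0.01,0,-0.22,0,22],[-0.01,0,-0.25,0,22],[-0.01,0,-0.25,0,22],[-0.01,0.03,-0.25,0,22],[-0.01,0.05,-0.25,0,22],[-0.01,0.065,-0.25,0,22],[-0.01,0.08,-0.25,0,22],[-0.01,0.1,-0.25,0,22],[-0.01,0.12,-0.25,0,22],[-0.01,0.14,-0.25,0,22]]]'

```text
time: 2.3
tool_pos: [0.4581, -0.0534, 0.1297]
tcp_rot: [0.0, 0.707, 0.707, 0.0]
ft_force: [-0.4, -1.4, 1.8]
grip_width: 0.022
```

Call:
play_rows --motion '[[[0,0.025,0,0,22],[0,0.05,0,0,22],[0,0.075,0,0,22],[0,0.1,0,0,22],[0,0.125,0,0,22],[0,0.15,0,0,22],[0,0.175,0,0,22],[0,0.2,0,0,22],[0,0.22,0,0,22],[0,0.24,0,0,22],[0,0.25,0,0,22],[0,0.25,0,0,22]]]'

```text
time: 3.5
tool_pos: [0.4579, 0.0466, 0.1295]
tcp_rot: [-0.0, 0.707, 0.707, 0.0]
ft_force: [-0.0, -0.7, -0.1]
grip_width: 0.022
```

Run:
```python
from h import *
s=env.sense(); print(s['tool_pos'],s['time'])
w=env.grab_frame('wrist'); a=env.grab_frame('side')
cv2.imwrite('pics/m2.png',np.hstack([cv2.resize(w,(400,300)),cv2.resize(a[100:400,180:480],(300,300))]))
```

```text
[0.45790851 0.04656742 0.12949002] 3.5
```

View pics/m2.png

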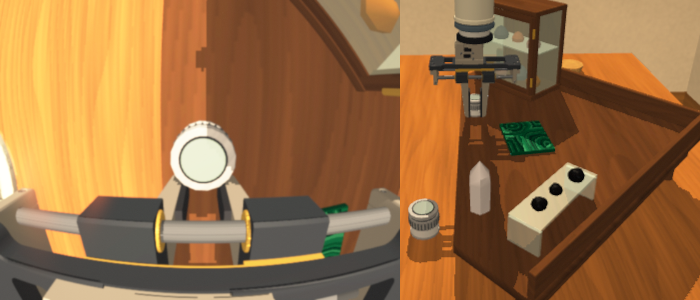

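The loupe sits nestled between the fingertips at about (0.458,0.075), clear of the slab. I'll back off, rise, move behind the slab and turn 88.9°.

Call:
play_rows --motion '[[[0,-0.03,0,0,22],[0,-0.075,0,0,22],[0,-0.075,0.1,0,22],[0,-0.075,0.2,0,22],[0,-0.075,0.3,0,22],[0.1,-0.12,0.3,0.09,30],[0.2,-0.16,0.3,0.18,40],[0.3,-0.2,0.3,0.27,50],[0.4,-0.2325,0.3,0.36,91],[0.48,-0.2325,0.3,0.45,91],[0.48,-0.2325,0.3,0.54,91],[0.48,-0.2325,0.3,0.63,91]]]'

```text
time: 4.8
tool_pos: [0.6504, -0.0486, 0.2486]
tcp_rot: [-0.001, 0.284, 0.959, -0.0]
ft_force: [-0.1, 0.3, 0.0]
grip_width: 0.0762
```

Call:
play_rows --motion '[[[0,0,0,0.09,91],[0,0,0,0.18,91],[0,0,0,0.27,91],[0,0,0,0.358,91],[0,0,0,0.358,91],[0,0,0,0.358,91]]]'

```text
time: 5.4
tool_pos: [0.6498, -0.0479, 0.2494]
tcp_rot: [-0.0, 0.012, 1.0, -0.0]
ft_force: [-0.1, -0.8, -0.3]
grip_width: 0.0908
```

Run:
```python
from h import *
np.set_printoptions(precision=4,suppress=True)
s=env.sense(); print(s['tool_pos'],s['time'],s['grip_width'],rot(s['tcp_rot'])[:,1])
w=env.grab_frame('wrist'); a=env.grab_frame('side'); c=env.grab_frame('scene')
for n,i in (('wrist',w),('side',a),('scene',c)): cv2.imwrite(f'pics/{n}3.png',i)
a[:200]=0
P,r=slab('wrist',w,s); print(r); print(slab('side',a)[1])
cv2.imwrite('pics/m3.png',np.hstack([cv2.resize(w,(480,360)),cv2.resize(c[90:330,100:420],(320,240)) if 0 else cv2.copyMakeBorder(cv2.resize(c[90:330,100:420],(320,240)),0,120,0,0,0)]))
```

```text
[ 0.6498 -0.0479  0.2494] 5.4 0.09080753166336224 [ 0.0236  0.9997 -0.0001]
((560.7156982421875, -45.589454650878906), (88.18411254882812, 118.37250518798828), 7.279469966888428)
((561.6791381835938, -53.011741638183594), (89.66655731201172, 124.97784423828125), 7.330709457397461)
```

View pics/m3.png

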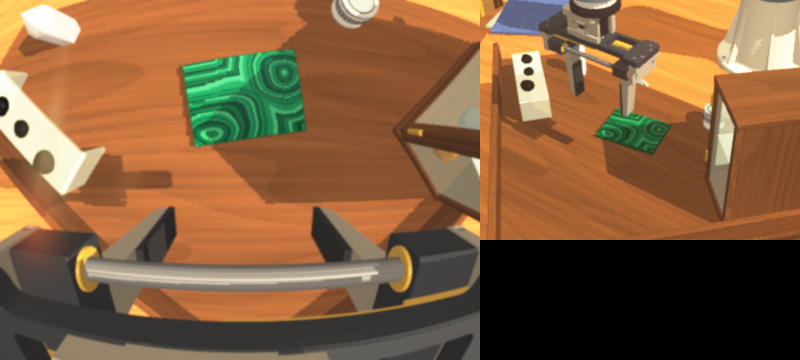

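Call:
play_rows --motion '[[[0,0,-0.08,0,78],[0,0,-0.16,0,78],[0,0,-0.24,0,78],[0,0,-0.295,0,78],[0,0,-0.315,0,78],[0,0,-0.315,0,78],[-0.03,0,-0.315,0,78],[-0.05,0.001,-0.315,0,78],[-0.065,0.001,-0.315,0,78],[-0.08,0.002,-0.315,0,78],[-0.095,0.002,-0.315,0,78],[-0.11,0.003,-0.315,0,78]]]'

```text
time: 6.75
tool_pos: [0.6061, -0.046, 0.1242]
tcp_rot: [0.001, 0.009, 1.0, -0.0]
ft_force: [1.5, -0.6, 0.9]
grip_width: 0.0779
```

Call:
play_rows --motion '[[[-0.02,0.0005,0,0,78],[-0.04,0.001,0,0,78],[-0.06,0.0015,0,0,78],[-0.08,0.002,0,0,78],[-0.1,0.002,0,0,78],[-0.12,0.0025,0,0,78],[-0.14,0.003,0,0,78],[-0.16,0.003,0,0,78],[-0.18,0.0035,0,0,78],[-0.2,0.004,0,0,78],[-0.215,0.004,0,0,78],[-0.22,0.004,0,0,78]]]'

```text
time: 7.95
tool_pos: [0.517, -0.0442, 0.1234]
tcp_rot: [-0.0, 0.009, 1.0, 0.0]
ft_force: [2.5, 0.1, 0.8]
grip_width: 0.0781
```

Run:
```python
from h import *
np.set_printoptions(precision=4,suppress=True)
s=env.sense(); print(s['tool_pos'],s['time'],s['grip_width'],rot(s['tcp_rot'])[:,1],s['ft_force'])
w=env.grab_frame('wrist'); a=env.grab_frame('side'); c=env.grab_frame('scene')
for n,i in (('wrist',w),('side',a),('scene',c)): cv2.imwrite(f'pics/{n}4.png',i)
a[:200]=0
for n,i in (('wrist',w),('side',a),('scene',c)):
    try: print(n,slab(n,i,s)[1])
    except Exception as e: print(n,e)
cv2.imwrite('pics/m4.png',np.hstack([cv2.resize(w,(480,360)),cv2.copyMakeBorder(cv2.resize(a[190:340,180:380],(320,240)),0,120,0,0,0)]))
```

```text
[ 0.517  -0.0442  0.1234] 7.95 0.0780905737045196 [0.0189 0.9998 0.0001] [2.4562 0.0868 0.7901]
wrist ((461.9974670410156, -36.9301643371582), (118.73453521728516, 88.94576263427734), 88.9866943359375)
side ((463.6954650878906, -44.94392395019531), (125.00377655029297, 88.6943130493164), 87.73867797851562)
scene ((480.24127197265625, -65.69940948486328), (95.00285339355469, 57.1752815246582), 29.078693389892578)
```

View pics/m4.png

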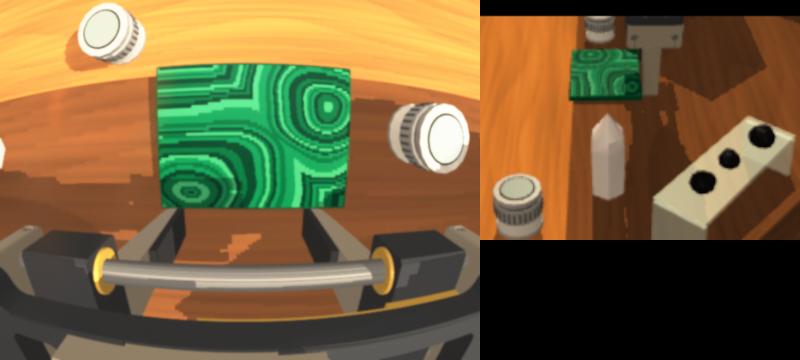

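The slab is squared up against the fingers, with yaw about -1.0° and its rear face at x≈0.507. The loupe stands about 30 mm to its left. I'll measure the edge in the same picture before the last stretch.

Run:
```python
from h import *
s=env.sense(); w=cv2.imread('pics/wrist4.png'); g=cv2.GaussianBlur(w,(3,3),0).astype(float)[:,:,1]
pts=[]
for cols in (range(110,178),range(416,450)):
    for u in cols:
        # predicted row of the edge
        x=.4218;  best=min(range(60,140),key=lambda v:abs(onz('wrist',(u,v),.12,s)[0]-(x+.019*onz('wrist',(u,v),.12,s)[1])))
        d=np.gradient(g[best-10:best+11,u]); v=best-10+np.argmin(d); pts.append(onz('wrist',(u,v),.12,s)[:2])
    P=np.array(pts); print(cols, np.median(P[-len(cols):],0), np.std(P[-len(cols):,0]))
L=cv2.fitLine(P.astype(np.float32),cv2.DIST_L1,0,1e-4,1e-4).ravel(); k=L[0]/L[1]; print('edge at y=-.037',L[2]+k*(-.037-L[3]),'slope',k)
a=cv2.imread('pics/side4.png')
print(edgefit('side',a,((237,290),(235,343))), edgefit('side',a,((242,180),(241,205))))
```

```text
Traceback (most recent call last):
  File "h.py", line 14, in onz
    e,d=ray(n,uv,s); return (e+d*(z-e[2])/d[2])[:3]
        ~~~^^^^^^^^
  File "h.py", line 8, in ray
    m=cam(n); u,v=uv; x=u-m['cx']; y=v-m['cy']
  File "h.py", line 4, in cam
    m=env.camera_model(n); m['f']=210/np.tan(np.radians(m['fov_y'])/2); return m
ValueError: time passes only in moves, steps and waits
```

```bash
sed -i 's/^def cam/import functools\n@functools.lru_cache\ndef cam/' h.py
cat > e.py <<'E'
from h import *
def wedge(w,s,ranges):
    g=cv2.GaussianBlur(w,(3,3),0).astype(float)[:,:,1]; pts=[]
    for y0,y1 in ranges:
        n0=len(pts)
        for y in np.arange(y0,y1,.001):
            u,v=proj('wrist',(.4218+.019*y,y,.12),s); u,v=int(round(u)),int(round(v))
            d=np.gradient(g[v-10:v+11,u]); j=np.argmax(d*-1) if abs(d.min())>d.max() else np.argmax(d)
            pts.append(onz('wrist',(u,v-10+j),.12,s)[:2])
        P=np.array(pts); print(np.median(P[n0:],0),np.std(P[n0:,0]))
    L=cv2.fitLine(P.astype(np.float32),cv2.DIST_L1,0,1e-4,1e-4).ravel(); k=L[0]/L[1]; print('edge at y=-.037',L[2]+k*(-.037-L[3]),'slope',k)
E
python3 - <<'E'
from e import *
s=env.sense(); wedge(cv2.imread('pics/wrist4.png'),s,[(-.14,-.105),(.028,.045)])
E
```

```text
[ 0.4200108  -0.12263784] 0.0002122661716292979
[0.42278449 0.03593278] 0.0002165306810151787
edge at y=-.037 0.4215174 slope 0.017687453
```

Call:
play_rows --motion '[[[-0.015,0,0,0,78],[-0.03,0.0005,0,0,78],[-0.042,0.001,0,0,78],[-0.052,0.001,0,0,78],[-0.058,0.001,0,0,78],[-0.062,0.001,0,0,78],[-0.062,0.001,0,0,78],[-0.062,0.001,0,0,78]]]'

```text
time: 8.9
tool_pos: [0.493, -0.0438, 0.1235]
tcp_rot: [-0.0, 0.009, 1.0, 0.0]
ft_force: [0.0, 0.1, 0.0]
grip_width: 0.0781
```

Run:
```python
from e import *
s=env.sense(); print(s['tool_pos'],s['ft_force'])
w=env.grab_frame('wrist'); cv2.imwrite('pics/wrist5.png',w); print(slab('wrist',w,s)[1]); wedge(w,s,[(-.14,-.105),(.028,.045)])
```

```text
[ 0.49295401 -0.04378314  0.12354936] [0.0350798  0.07877361 0.04961954]
((437.6171875, -36.5736083984375), (118.6412353515625, 88.64651489257812), 89.01429748535156)
[ 0.41974747 -0.1224829 ] 0.00018868835253292812
[0.42288496 0.03630771] 0.00019104518838412683
edge at y=-.037 0.42138368 slope 0.018870521
```

Call:
play_rows --motion '[[[-0.002,0,0,0,78],[-0.004,0,0,0,78],[-0.004,0,0,0,78],[-0.004,0,0,0,78]]]'

```text
time: 9.35
tool_pos: [0.4917, -0.0438, 0.1236]
tcp_rot: [0.0, 0.009, 1.0, -0.0]
ft_force: [0.6, 0.7, -0.3]
grip_width: 0.0781
```

Run:
```python
from e import *
s=env.sense(); print(s['tool_pos'],s['ft_force'])
w=env.grab_frame('wrist'); cv2.imwrite('pics/wrist6.png',w); print(slab('wrist',w,s)[1]); wedge(w,s,[(-.14,-.105),(.028,.045)])
```

```text
[ 0.49173368 -0.0438029   0.1236085 ] [ 0.58739935  0.73177722 -0.28167112]
((436.81591796875, -36.537841796875), (118.53256225585938, 89.00137329101562), 89.02302551269531)
[ 0.41970488 -0.12255969] 0.000208410428957205
[0.42281008 0.03630942] 0.00019555966577815615
edge at y=-.037 0.42136076 slope 0.019261073
```

Overhang is about 29.6 mm and square to within 0.1°. I'll retreat backwards first, then up.

Call:
play_rows --motion '[[[0.03,0,0,0,78],[0.1,0,0,0,78],[0.15,0,0,0,78],[0.15,0,0.1,0,78],[0.15,0,0.2,0,78],[0.15,0,0.3,0,78],[0.15,0,0.3,0,78],[0.15,0,0.3,0,78]]]'

```text
time: 10.2
tool_pos: [0.5524, -0.0438, 0.2442]
tcp_rot: [0.001, 0.009, 1.0, -0.0]
ft_force: [0.3, 0.2, -0.1]
grip_width: 0.0781
```

Run:
```python
from e import *
s=env.sense(); print(s['tool_pos'],s['ft_force'],s['time'])
w=env.grab_frame('wrist'); a=env.grab_frame('side'); c=env.grab_frame('scene'); print(slab('wrist',w,s)[1]); wedge(w,s,[(-.14,-.105),(.028,.045)])
b=a.copy(); b[:200]=0; print('side',slab('side',b)[1])
cv2.imwrite('pics/m7.png',np.vstack([np.hstack([cv2.resize(w,(400,300)),cv2.resize(a,(400,300))]),np.hstack([cv2.resize(c,(400,300)),cv2.resize(a[190:340,180:380],(400,300))])]))
```

```text
[ 0.55240986 -0.04380865  0.24424213] [ 0.2825534   0.22828601 -0.07554612] 10.2
((436.64019775390625, -36.662723541259766), (118.40599822998047, 87.61671447753906), 88.91545867919922)
[ 0.41821137 -0.12206291] 0.002055310221368174
[0.42243268 0.03596979] 0.00028396428771483047
edge at y=-.037 0.42041385 slope 0.027088307
side ((438.29339599609375, -44.260807037353516), (125.68204498291016, 87.02875518798828), 88.69877624511719)
```

View pics/m7.png

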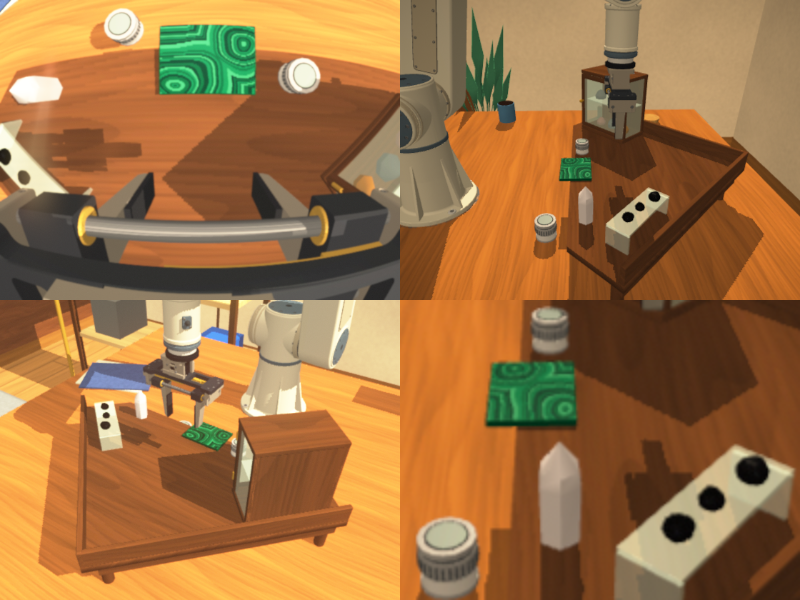

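The slab overhangs the front edge squarely. The loupe stands upright beside it on the deck with a clear gap. The riser, stones, crystal and cabinet look unchanged, and the gripper is clear.

```bash
python3 -c "
from station import env
print(env.hand_in())"
```

```text
the job is handed in; nothing more can be done
None
```

I handed the job in at about 10 s of robot time. The loupe now stands on the left of the slab, and the slab overhangs the front edge by about 29.6 mm (30 asked).

- **Loupe:** I pushed the smaller loupe about 125 mm to the left with the nearly closed fingertips. It stands upright on the deck, with an estimated gap of about 30 mm to the slab.
- **Slab:** I pushed it forward from behind with both open fingers until it squared up against them. The last wrist measurement before backing off put it within about 0.1° of square to the edge.
- **Everything else:** In the final pictures the riser, its three stones, the crystal and the cabinet door look untouched. The wrist force stayed under 4 N in every reading I took.

**Disagreements between checks:**
- The last edge fit, taken after I backed off, was noisy on its right-hand part (2 mm scatter). It gave a slope of 0.027 instead of 0.019, so I relied on the cleaner close-up fits.
- The side camera put the slab about 1.5 mm further back and 8 mm further right than the wrist camera. It had also read about 8 mm further right before the slab was pushed. It put the edge about 2 mm further back too, so its overhang is about the same.

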